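# Free the jammed plug tray

## Robot

A 6-joint arm with a two-finger parallel gripper is mounted at the origin on the work surface. World frame = base frame: x ahead of the robot, y to its left, z up, the work surface at z = 0. Lengths are in m, angles in rad, forces in N, time in s.
With the tool pointing down it reaches from about 0.375 to 0.925 m from the base axis. Payload 5.7 kg.
Tool frame: the origin (TCP) lies midway between the tips of the shut fingers; the grasp point (between the pads) lies 19 mm behind it; z points along the fingers, y is the line along which they close (so a half turn about z gives the same grasp; the last joint's range is limited). The gripper opens to 88 mm and grips with 3 to 60 N. Pads are 20 mm wide; open, the fingers measure 115 mm over their backs; the gripper's body (75 mm by 178 mm) begins 61 mm behind the grasp point.
Start: joints at [1.119, 0.359, 1.51, -0, 1.272, -0.115], TCP at [0.198, 0.566, 0.196] pointing down, gripper open.
Joint ranges: [-2.97, 2.97], [-1.01, 2.36], [0.21, 2.38], [-0.96, 4.11], [0.2, 2.71], [-2.98, 2.98]. Speed limits (rad/s): [2.39, 2.39, 3.14, 3.14, 3.14, 3.14].

## Interface

Orientations are given as a rotation vector (axis times angle).
In Python, from bench import sensors, eyes, order gives the robot as it stands. The module is installed in compiled form; this text tells all that it offers.
- The arm moves only by the shell command python3 -m inch 'ROWS' [FORCE]. ROWS is JSON, a list of rows, each a list of 3 entries, a list of its own where there are three numbers: the opening, from 0 (shut) to 1 (fully open), then the shift along the tool's x, y, z each as a share of 500 mm, from -1 to 1, then the turn about the tool's z as a share of 120 degrees, from -1 to 1. A call has 1 to 10 rows; each row is the pose to reach, as a shift and turn from the pose commanded when the call began, along the tool's axes at that moment; what a row does not reach only later rows make up. A row lasts 1/8 s, in which the tool goes at most 62.5 mm and 10.7 degrees, less where a joint would pass 70% of its speed; a pose out of reach is approached as far as the arm can. A call with a number of a shift or a turn outside -1 to 1 is refused whole. A call with a gripper value outside its range is refused whole. The fingers move at their own pace and stop on an object; FORCE is the grip in N (left out, the last holds). Time passes only in rows, so rows that repeat a pose let the fingers close. It gives the time, the measured TCP pose, the force, the opening and the grip force at its end, in the units of the state.
- sensors.sense(): the state, without advancing time (a new reading comes with each control period).
- eyes.snapshot(name): name is "scene" or "top" or "wrist"; returns a dict with "frame" (384x512x3 uint8, red, green, blue), "vfov" (degrees; the focal length in pixels is half the picture's height over the tangent of half this angle, whatever the lens; pixels are square), "cx", "cy" (the principal point, pixels), "R" (3x3) and "t" (3): a world point X has camera coordinates R X + t. Camera axes: x right, y down, z forward; pixel columns grow to the right and rows downward; lengths in m; the calibration is good to about 2 mm. A picture is of the moment at which its call begins. There is no depth.
- order.finish_job(): hands the job in; it is judged then, once.
The state is a dict: "time_s": time; "joints": joint angles; "qd": joint speeds; "joint_torque": joint torques, N m; "eef_pos": TCP position; "ee_rot": TCP orientation; "contact_force": force on the tool from outside, world axes, zero at the start; "moment": the same for the moment, N m; "gripper_width": opening from 0.0 (shut) to 1.0 (fully open); "grip_force": force on a finger pad.
Only numpy, scipy, OpenCV 4.12 (cv2) and the standard library are available. Lean on these libraries where they do the work, as an engineer would, in place of code of your own. Each camera call takes 0.05 s, during which the arm holds its last target. There are 200 camera calls.

## Task

The oversize dark steel plug is stuck across the mouth of the green tray's narrow lane, with the stiff orange feed bar close behind it. Nudge it back, bar and all, until all of it is behind the yellow line, then slide the brass plug through the mouth and up the lane until it presses the red sprung nose gently but firmly, about 10 newtons for half a second, and leave it there. Slide the plugs upright without lifting them, force none of them against the tray or the stop, and leave the aluminium plug and everything else on the bench where they are.

Things in the scene. Friction and masses are not known exactly. Their poses are not given: they have to be found in the camera images.
- tray: fixed green and grey plug tray. Origin: middle of the mouth, on the bench under the tray; x along the lane away from the bay, y across, z up. Floor top at z = 6 mm, oiled and slippery (friction about 0.2); rails and lane walls 12 mm high (tops at z = 18 mm), 10 mm thick, bay sides 6 mm. Bay: inner floor from x = -150 mm (rear rail) to x = 0 (front rail), y = -74 to 74 mm
- mouth (a point): middle of the mouth, at floor height (z = 6 mm of the tray); axes as the tray's. The mouth is the 40 mm gap (tray y = -20 to 20 mm) in the bay's front rail; from it the lane, 40 mm wide between its walls, runs straight on along tray x to the stop
- line (a point): middle of the rear edge of the yellow line, 3 mm wide, painted across the bay floor: tray x = -65 mm, y = 0, z = 6 mm. Behind the line means towards -x of the tray
- feedbar (a joint): orange feed bar across the whole bay behind the plugs, 8 mm thick, 24 mm high above the floor. It slides straight back along the tray's -x, needs about 8 N to move and stays where it is left. Value in m: its front face is at tray x = -46 mm at 0 and moves back by the value; it starts at 0 to 6 mm and ends hard at 85 mm
- stop: sprung stop, fixed to the far end of the lane: aluminium block 36 x 44 x 42 mm high. Origin: centre of its underside, at x = 132 mm, y = 0, z = 6 mm of the tray; axes as the tray's. Its red round nose, 18 mm across, sticks out towards the mouth and goes in along +x against a spring: gives at 3 N, then 4 N more per mm, 12 mm at most
- bore (a point): where the nose leaves the stop's near face: tray x = 114 mm, y = 0, 27 mm above the lane floor. How far the nose sticks out is set by hand and not told: its free face lies anywhere from tray x = 60 to 100 mm, so a 36 mm plug meets it with its centre at tray x = 42 to 82 mm; find it by feel
- blocker: oversize plug, the blocking piece: dark steel upright cylinder with a red ring on its top, 46 mm in diameter, 45 mm high, about 0.4 kg; too wide for the 40 mm mouth. It stands in the mouth, its centre about 12 mm on the bay side of it. Origin: centre of its underside, z up
- brass: brass plug, to be fed: upright cylinder 36 mm in diameter, 45 mm high, about 0.25 kg, standing in the bay by the front rail on one side of the blocker or the other. Origin: centre of its underside, z up
- alu: aluminium plug with a blue ring on its top, to be left alone: upright cylinder 36 mm in diameter, 45 mm high, about 0.12 kg, standing by the front rail on the blocker's other side from the brass plug. Origin: centre of its underside, z up
- spray: bystander: spray can, 64 mm in diameter, 190 mm high, on the left of the bench. Origin: centre of its underside
- water: bystander: clear water bottle, 64 mm in diameter, 200 mm high, on the left of the bench. Origin: centre of its underside
- tape: bystander: roll of yellow tape lying flat, 110 mm across, 45 mm high, on the right of the bench. Origin: centre of its underside
- driver: bystander: screwdriver lying on the right of the bench, its origin on its underside, x along it
- spanner: bystander: wrench lying on the left of the bench, its origin on its underside, x along it
- union: bystander: blue pipe union with a steel end, 60 mm across, 64 mm high, on the right of the bench. Origin: centre of its underside
There are look-alikes about, which are no part of the job. Of the things like the brass, leave any that is purple or turquoise; of the rest the smaller one is meant.

How it is judged:
By the outcome, as a careful person would: the job done as asked, in the order asked, and still so for the second after the job is handed in, with the robot touching nothing.
It also fails if it takes over 72 s, if anything falls off the work surface, if the arm or the gripper's body presses on something with over 40 N, if the wrist force passes 120 N, or if a joint passes its speed limit or range.

## Working session

There is one attempt and no reset: what is moved stays moved. The work goes in short steps, Python scripts to look and compute and a shell command to move; the robot and the scene stay as the last step left them, time stands still between calls to the robot, and variables do not carry over. Pictures are saved under pics/ and viewed, at most 10 in all, crops included, and the job is handed in when it is done.

```bash
mkdir -p pics; cat > h.py <<'E'
import numpy as np, cv2
from bench import sensors, eyes, order
def snap(n,f):
    s=eyes.snapshot(n); cv2.imwrite('pics/'+f,s['frame'][:,:,::-1]); np.savez('pics/'+f+'.npz',**s); return s
def ray(s,u,v,z):
    f=s['frame'].shape[0]/2/np.tan(np.radians(float(s['vfov']))/2)
    R=np.array(s['R']);t=np.array(s['t'])
    d=R.T@np.array([(u-s['cx'])/f,(v-s['cy'])/f,1]);o=-R.T@t
    return o+d*(z-o[2])/d[2]
def proj(s,X):
    f=s['frame'].shape[0]/2/np.tan(np.radians(float(s['vfov']))/2)
    c=np.array(s['R'])@np.array(X)+np.array(s['t']);return f*c[0]/c[2]+s['cx'],f*c[1]/c[2]+s['cy']
E
python3 - <<'E'
from h import *
print(sensors.sense())
a=snap('top','top0.png');b=snap('scene','scene0.png')
print(-a['R'].T@a['t'],-b['R'].T@b['t'],a['vfov'])
E
```

```text
{'time_s': 0.0, 'joints': array([ 1.11888741e+00,  3.59519663e-01,  1.51143316e+00,  3.94441283e-06,
        1.27249764e+00, -1.15096555e-01]), 'qd': array([-2.51270680e-03,  4.39073131e-04,  9.89752964e-04, -1.15451846e-03,
       -1.33620577e-03,  8.92370793e-05]), 'joint_torque': array([-1.47161270e-03, -5.15355492e+01, -2.70723081e+01,  6.72011264e-02,
        3.49735364e-02, -1.52434786e-04]), 'eef_pos': array([0.19796489, 0.56561259, 0.19510064]), 'ee_rot': array([-5.26480283e-01, -3.09663163e+00,  2.79961404e-03]), 'contact_force': array([ 0.65240509,  0.02876187, -0.46859127]), 'moment': array([-0.01562822,  0.00447883, -0.00161412]), 'grip_force': 0.0, 'gripper_width': 0.9997360525909883}
[0.31813079 0.03115361 1.09231021] [ 1.15794475 -0.27410762  1.1408097 ] 53.52031084013693
```

View pics/top0.png

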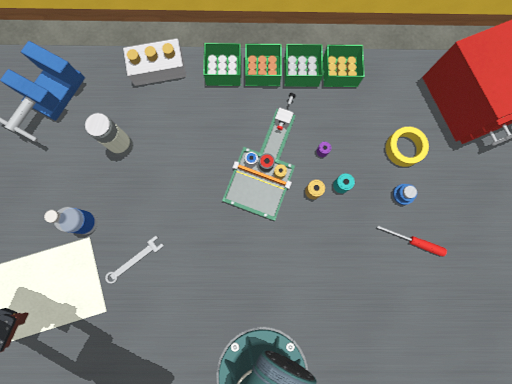

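View pics/scene0.png

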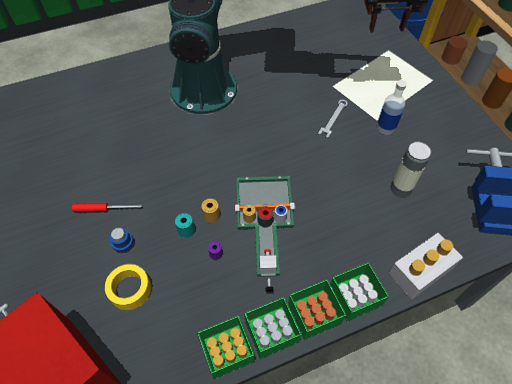

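```bash
cat > m.py <<'E'
from h import *
def hsvmask(s,lo,hi):
    return cv2.inRange(cv2.cvtColor(np.ascontiguousarray(s['frame']),cv2.COLOR_RGB2HSV),lo,hi)
E
python3 - <<'E'
from m import *
s=np.load('pics/top0.png.npz')
for n,(u,v),z in [('stop',(285,115),.048),('blk',(267,161),.051),('brass',(280,170),.051),('alu',(251,158),.051),('rl',(223,201),.018),('rr',(275,218),.018),('fl',(243,149),.018),('fr',(295,167),.018)]:
    print(n,ray(s,u,v,z).round(3))
g=hsvmask(s,(50,120,40),(80,255,255)); g[:110]=0;g[:,:215]=0;g[:,300:]=0
p=cv2.findNonZero(g); print(cv2.minAreaRect(p))
r=sensors.sense(); print(cv2.Rodrigues(r['ee_rot'])[0].round(3))
E
cat > /dev/null; python3 -m inch '[[1,[0,0,0],0]]'
```

```text
stop [ 0.713 -0.064  0.048]
blk [ 0.575 -0.012  0.051]
brass [ 0.549 -0.048  0.051]
alu [0.583 0.033 0.051]
rl [0.466 0.112 0.018]
rr [ 0.418 -0.035  0.018]
fl [0.619 0.057 0.018]
fr [ 0.566 -0.094  0.018]
time_s: 0.22
eef_pos: [0.1981, 0.5659, 0.1955]
ee_rot: [-0.527, -3.097, 0.001]
contact_force: [0.2, 0.0, 0.1]
gripper_width: 1.002
grip_force: 0.0Traceback (most recent call last):
  File "<stdin>", line 6, in <module>
cv2.error: OpenCV(4.12.0) /io/opencv/modules/imgproc/src/convhull.cpp:143: error: (-215:Assertion failed) total >= 0 && (depth == CV_32F || depth == CV_32S) in function 'convexHull'
```

```bash
python3 - <<'E'
import cv2
a=cv2.imread('pics/top0.png')[95:225,205:310]
cv2.imwrite('pics/c0.png',cv2.resize(a,None,fx=4.5,fy=4.5,interpolation=cv2.INTER_CUBIC))
E
```

```text
(no output)
```

View pics/c0.png

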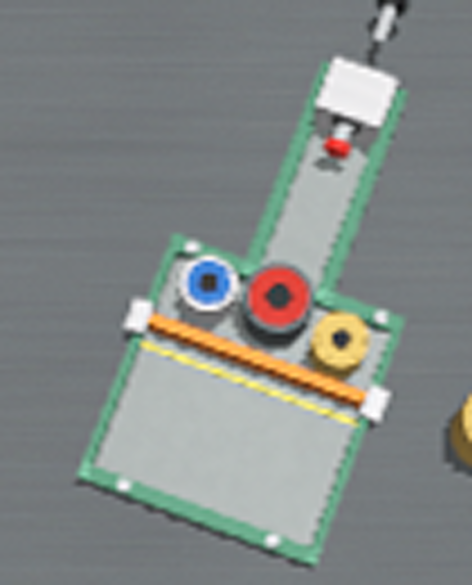

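```bash
cat >> m.py <<'E'
def fit(src,dst):  # rigid 2D: world = R src + t
    a=np.array(src,float);b=np.array(dst,float);ma=a.mean(0);mb=b.mean(0)
    A=a-ma;B=b-mb;th=np.arctan2((A[:,0]*B[:,1]-A[:,1]*B[:,0]).sum(),(A*B).sum())
    c,s=np.cos(th),np.sin(th);R=np.array([[c,-s],[s,c]]);return th,mb-R@ma,b-(a@R.T+mb-R@ma)
def go(dx,dy,dz,dyaw=0): # world shift -> tool units (mm shares)
    R=cv2.Rodrigues(sensors.sense()['ee_rot'])[0]; return (R.T@np.array([dx,dy,dz])/.5).round(4)
E
python3 - <<'E'
from m import *
s=np.load('pics/top0.png.npz')
P=lambda u,v,z: ray(s,u/4.5+205-.4,v/4.5+95-.4,z)[:2]
th,t,res=fit([(-160,80),(-160,-80),(10,80),(10,-80)],[P(*q,.018)*1e3 for q in [(80,478),(318,562),(178,236),(403,320)]])
print(np.degrees(th),t,res.round(1))
R=np.array([[np.cos(th),-np.sin(th)],[np.sin(th),np.cos(th)]])
for n,u,v,z in [('blk',278,295,.051),('brass',341,339,.051),('alu',209,283,.051),('stop',357,92,.048),('nose',338,148,.036)]: print(n,(R.T@(P(u,v,z)*1e3-t)).round(1))
r=sensors.sense();T=cv2.Rodrigues(r['ee_rot'])[0];print(np.degrees(np.arctan2(T[1,0],T[0,0])))
X=R@np.array([-10,0])+t; print(X,go(X[0]/1e3-r['eef_pos'][0],X[1]/1e3-r['eef_pos'][1],.25-r['eef_pos'][2]))
E
```

```text
-20.1661638532113 [588.84182989 -16.06982163] [[-0.2 -0.3]
 [ 2.4 -0.2]
 [-1.2 -2.2]
 [-1.1  2.6]]
blk [-12.8   1.6]
brass [-25.5 -44.8]
alu [-20.6  44.7]
stop [131.5   0.2]
nose [96.1 -0.5]
160.70232301325484
[579.45486213 -12.62238254] [-1.1022 -0.8402 -0.1083]
```

```bash
python3 -m inch '[[1,[-0.05,-0.05,-0.12],0],[1,[-0.9,-0.7,-0.12],0],[1,[-0.9,-0.7,-0.12],0],[1,[-0.9,-0.7,-0.12],0],[1,[-0.9,-0.7,-0.12],0],[1,[-0.9,-0.7,-0.12],0],[1,[-0.9,-0.7,-0.12],0],[1,[-0.9,-0.7,-0.12],0],[1,[-0.9,-0.7,-0.12],0],[1,[-0.9,-0.7,-0.12],0]]'
python3 -m inch '[[0.12,[-0.2,-0.14,0],0],[0.12,[-0.2,-0.14,0],0],[0.12,[-0.2,-0.14,0],0],[0.12,[-0.2,-0.14,0],0]]'
python3 - <<'E'
from m import *
s=snap('wrist','w0.png'); print(-s['R'].T@s['t'],s['R'].round(2),s['vfov'])
E
```

```text
time_s: 1.48
eef_pos: [0.5087, 0.0846, 0.256]
ee_rot: [0.53, 3.096, -0.001]
contact_force: [-0.5, 0.1, -0.6]
gripper_width: 1.0
grip_force: 0.0
time_s: 1.98
eef_pos: [0.5778, -0.0116, 0.2555]
ee_rot: [-0.527, -3.095, -0.001]
contact_force: [-0.2, -0.2, 0.1]
gripper_width: 0.581
grip_force: 0.0
[0.50632756 0.01351632 0.44504522] [[ 0.33  0.94 -0.  ]
 [ 0.91 -0.32  0.28]
 [ 0.26 -0.09 -0.96]] 71.04123727412347
```

View pics/w0.png

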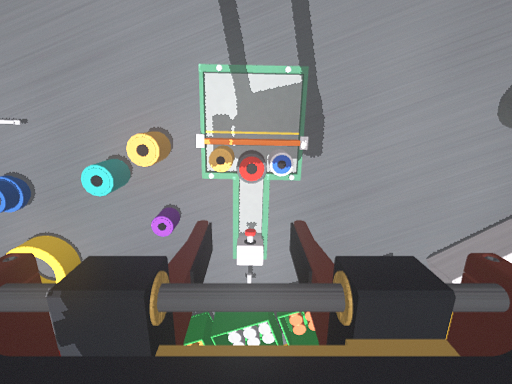

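```bash
cat >> m.py <<'E'
def tray(s,box):
    h=hsvmask(s,(55,90,40),(85,255,255));m=np.zeros_like(h);x0,y0,x1,y1=box;m[y0:y1,x0:x1]=h[y0:y1,x0:x1]
    return m
E
python3 - <<'E'
from m import *
s=np.load('pics/w0.png.npz');print(s['cx'],s['cy'])
hsv=cv2.cvtColor(s['frame'],cv2.COLOR_RGB2HSV);print(hsv[68,240],hsv[220,236])
m=tray(s,(185,55,320,262))
cv2.imwrite('pics/w0c.png',cv2.resize(np.hstack([s['frame'][55:265,190:315,::-1],cv2.merge([m]*3)[55:265,190:315]]),None,fx=2.8,fy=2.8,interpolation=cv2.INTER_CUBIC))
E
```

```text
250.69588199111087 193.22417544123917
[ 77  79 129] [ 74  87 216]
```

View pics/w0c.png

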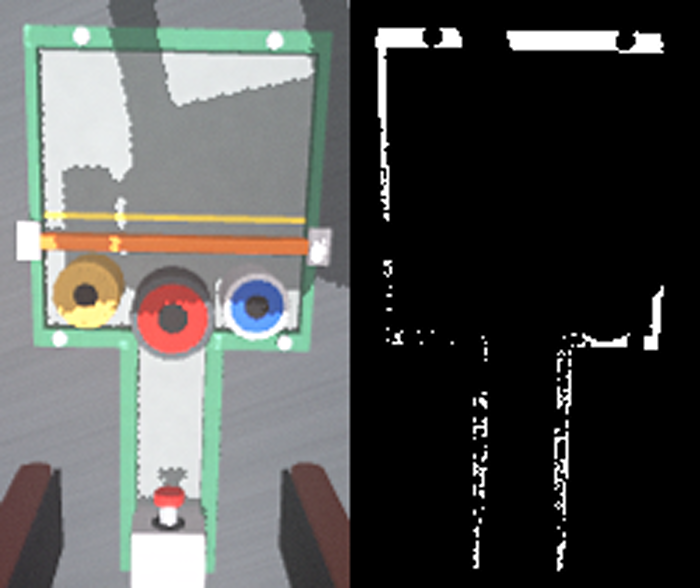

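```bash
cat > p.py <<'E'
from m import *
s=np.load('pics/w0.png.npz')
P=lambda u,v,z: ray(s,u/2.8+190-.4,v/2.8+55-.4,z)[:2]*1e3
th,t,res=fit([(-160,-80),(-160,80),(10,-80),(10,80),(10,-30),(10,30)],[P(*q,.018) for q in [(24,26),(332,32),(35,346),(308,350),(121,346),(221,347)]])
print(np.degrees(th),t,res.round(1))
R=np.array([[np.cos(th),-np.sin(th)],[np.sin(th),np.cos(th)]])
for n,u,v,z in [('blk',173,317,.051),('brass',87,294,.051),('alu',258,306,.051),('nosetop',169,490,.042),('wallL',122,560,.018),('wallR',214,560,.018)]: print(n,(R.T@(P(u,v,z)-t)).round(1))
r=sensors.sense();print('tcp',R.T@(r['eef_pos'][:2]*1e3-t))
E
python3 p.py
```

```text
-20.385250760878762 [589.66485978 -15.59836204] [[ 0.7  0.1]
 [ 0.5 -0. ]
 [ 0.7  0.5]
 [-0.3 -0.5]
 [-0.2  0.8]
 [-1.3 -0.8]]
blk [-14.3   0.4]
brass [-25.7 -45.1]
alu [-21.   45.1]
nosetop [89.   0.1]
wallL [147.9 -28.6]
wallR [146.8  29.4]
tcp [-12.91493013   0.12238583]
```

```bash
python3 -m inch '[[0.15,[-0.094,0,0.1],0.008],[0.15,[-0.094,0,0.2],0.008],[0.15,[-0.094,0,0.3],0.008],[0.15,[-0.094,0,0.4],0.008],[0.15,[-0.094,0,0.45],0.008],[0.15,[-0.094,0,0.464],0.008],[0.15,[-0.094,0,0.464],0.008],[0.15,[-0.094,0,0.464],0.008]]'
cat >> m.py <<'E'
TH=np.radians(-20.3);TO=np.array([589.6,-15.6]);RT=np.array([[np.cos(TH),-np.sin(TH)],[np.sin(TH),np.cos(TH)]])
def st():
    r=sensors.sense();T=cv2.Rodrigues(r['ee_rot'])[0]
    print('tcp tray',(RT.T@(r['eef_pos'][:2]*1e3-TO)).round(1),'z',(r['eef_pos'][2]*1e3).round(1),'yaw',np.degrees(np.arctan2(-T[1,0],-T[0,0])).round(2),'F tray',(RT.T@r['contact_force'][:2]).round(1),r['contact_force'][2].round(1),'w',round(r['gripper_width']*88,1),'t',r['time_s'])
E
python3 -c "from m import *;st()"
```

```text
time_s: 3.02
eef_pos: [0.6241, -0.0272, 0.0256]
ee_rot: [0.551, 3.09, -0.0]
contact_force: [-0.1, 1.0, -0.2]
gripper_width: 0.15
grip_force: 0.0
tcp tray [36.4  1.1] z 25.6 yaw -20.23 F tray [-0.4  0.9] -0.2 w 13.2 t 3.025
```

```bash
python3 -m inch '[[0.15,[0,-0.001,0.009],0],[0.15,[0.012,-0.001,0.009],0],[0.15,[0.02,-0.001,0.009],0],[0.15,[0.028,-0.001,0.009],0],[0.15,[0.036,-0.001,0.009],0],[0.15,[0.044,-0.001,0.009],0]]'; python3 -c "from m import *;st()"
```

```text
time_s: 3.78
eef_pos: [0.6025, -0.0203, 0.0197]
ee_rot: [0.552, 3.091, -0.0]
contact_force: [0.5, 0.2, -0.4]
gripper_width: 0.15
grip_force: 0.6
tcp tray [13.8  0.1] z 19.7 yaw -20.26 F tray [0.4 0.3] -0.4 w 13.2 t 3.775
```

```bash
python3 -m inch '[[0.15,[0.01,0,-0.003],0],[0.15,[0.024,0,-0.003],0],[0.15,[0.038,0,-0.003],0],[0.15,[0.052,0,-0.003],0],[0.15,[0.066,0,-0.003],0],[0.15,[0.08,0,-0.003],0],[0.15,[0.094,0,-0.003],0]]'; python3 -c "
from m import *;st();snap('scene','s1.png');s=snap('wrist','w1.png')
a=cv2.resize(s['frame'][40:265,180:325,::-1],None,fx=2.6,fy=2.6);cv2.imwrite('pics/w1c.png',a)"
```

```text
time_s: 4.65
eef_pos: [0.5642, -0.0054, 0.0233]
ee_rot: [0.55, 3.081, -0.001]
contact_force: [8.4, -3.7, 3.9]
gripper_width: 0.152
grip_force: 4.3
tcp tray [-27.4   0.7] z 23.3 yaw -20.24 F tray [ 9.2 -0.5] 3.9 w 13.4 t 4.65
```

View pics/w1.png

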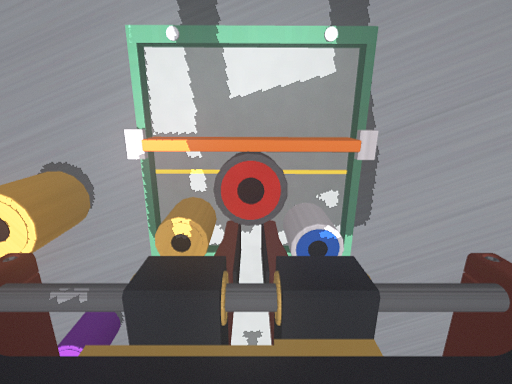

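```bash
python3 - <<'E'
from m import *
s=np.load('pics/w1.png.npz')
for n,u,v,z in [('blk',251,190,.051),('bartop rear',251,139,.03),('bartop front',251,151,.03),('line',190,172,.006),('brass',181,243,.051),('alu',318,249,.051)]: print(n,(RT.T@(ray(s,u,v,z)[:2]*1e3-TO)).round(1))
E
```

```text
blk [-60.8   0.7]
bartop rear [-90.    0.6]
bartop front [-82.1   0.6]
line [-62.4 -46.9]
brass [-24.3 -45.5]
alu [-20.   45.3]
```

```bash
python3 -m inch '[[0.15,[0.014,-0.001,0.002],0],[0.15,[0.028,-0.001,0.003],0],[0.15,[0.042,-0.001,0.003],0],[0.15,[0.056,-0.001,0.003],0],[0.15,[0.064,-0.001,0.003],0],[0.15,[0.064,-0.001,0.003],0],[0.15,[0.064,-0.001,0.003],0]]'; python3 -c "
from m import *;st()"
```

```text
time_s: 5.62
eef_pos: [0.534, 0.0054, 0.0216]
ee_rot: [0.55, 3.081, -0.0]
contact_force: [8.4, -2.6, 3.6]
gripper_width: 0.148
grip_force: 4.0
tcp tray [-59.5   0.4] z 21.6 yaw -20.25 F tray [8.8 0.5] 3.6 w 13.0 t 5.625
```

```bash
python3 -m inch '[[0.15,[-0.01,0,0],0],[0.15,[-0.03,0,0],0],[0.15,[-0.04,0,-0.05],0],[0.15,[-0.04,0,-0.17],0],[0.15,[0,0,-0.27],0],[0.15,[0,0,-0.3],0],[0.3,[0,0,-0.3],0],[0.3,[0,0,-0.3],0]]'; python3 -c "
from m import *;st();print(sensors.sense()['joints'].round(2))
s=snap('wrist','w2.png')"
```

```text
time_s: 6.62
eef_pos: [0.5268, 0.0066, 0.1676]
ee_rot: [-0.552, -3.089, 0.0]
contact_force: [0.6, -1.3, 0.2]
gripper_width: 0.295
grip_force: 0.0
tcp tray [-66.6  -1. ] z 167.6 yaw -20.26 F tray [ 1. -1.] 0.2 w 26.0 t 6.625
[-0.12  0.29  1.7  -0.    1.16 -1.34]
```

View pics/w2.png

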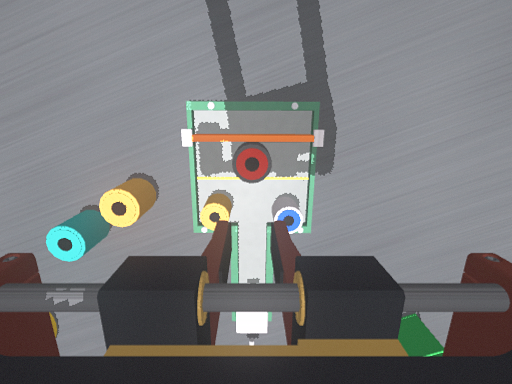

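```bash
python3 - <<'E'
from m import *
s=np.load('pics/w2.png.npz')
for n,u,v,z in [('blk',252,163,.051),('line',235,179,.006),('brass',215,216,.051),('alu',289,221,.051)]: print(n,(RT.T@(ray(s,u,v,z)[:2]*1e3-TO)).round(1))
E
python3 -m inch '[[0.68,[-0.084,-0.088,0],0.08],[0.68,[-0.084,-0.088,0.05],0.17],[0.68,[-0.084,-0.088,0.1],0.25],[0.68,[-0.084,-0.088,0.1],0.33],[0.68,[-0.084,-0.088,0.1],0.42],[0.68,[-0.084,-0.088,0.1],0.5],[0.68,[-0.084,-0.088,0.1],0.59],[0.68,[-0.084,-0.088,0.1],0.67],[0.68,[-0.084,-0.088,0.1],0.75],[0.68,[-0.084,-0.088,0.1],0.75]]'; python3 -c "
from m import *;st()
s=snap('wrist','w3.png')"
```

```text
blk [-90.7   0.2]
line [-61.5 -22.4]
brass [-25.8 -44.6]
alu [-19.4  45.5]
time_s: 7.92
eef_pos: [0.551, -0.0492, 0.1178]
ee_rot: [-2.574, -1.797, 0.003]
contact_force: [-0.2, 0.2, 0.0]
gripper_width: 0.679
grip_force: 0.0
tcp tray [-24.5 -44.8] z 117.8 yaw -110.18 F tray [-0.2  0.1] 0.0 w 59.7 t 7.925
```

View pics/w3.png

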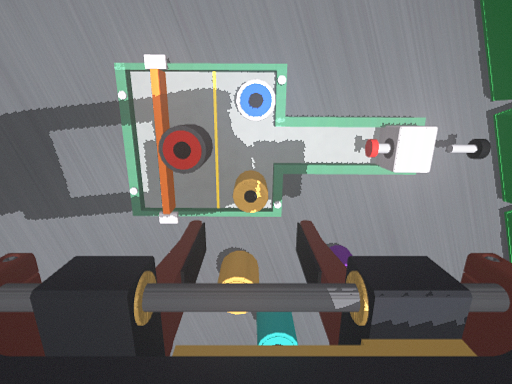

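```bash
python3 - <<'E'
from m import *
s=np.load('pics/w3.png.npz')
for n,u,v,z in [('blk',182,150,.051),('lineC',216,140,.006),('brass',251,195,.051),('alu',256,100,.051),('mouthL',279,123,.018),('mouthR',279,167,.018),('nose',367,147,.033)]: print(n,(RT.T@(ray(s,u,v,z)[:2]*1e3-TO)).round(1))
E
python3 -m inch '[[0.68,[0,0,0.06],0],[0.68,[0,0,0.12],0],[0.68,[0,0,0.17],0],[0.68,[0,0,0.19],0],[0.68,[0,0,0.191],0],[0.35,[0,0,0.191],0],[0.35,[0,0,0.191],0],[0.35,[0,0,0.191],0],[0.35,[0,0,0.191],0],[0.35,[0,0,0.191],0]]' 8; python3 -c "
from m import *;st();print(sensors.sense()['grip_force'])"
```

```text
blk [-89.9  -0.6]
lineC [-63.1   4.9]
brass [-24.3 -44.9]
alu [-20.1  44.5]
mouthL [ 4.6 23.6]
mouthR [  6.  -22.8]
nose [92.7  0.8]
time_s: 9.22
eef_pos: [0.5518, -0.0491, 0.0246]
ee_rot: [2.577, 1.796, 0.0]
contact_force: [-2.3, 0.2, 6.1]
gripper_width: 0.351
grip_force: 2.8
tcp tray [-23.8 -44.5] z 24.6 yaw -110.25 F tray [-2.2 -0.6] 6.1 w 30.9 t 9.225
2.757941298186779
```

```bash
python3 -c "
from m import *;st()
a=snap('wrist','w4.png')['frame'];b=snap('scene','s4.png')['frame'];c=snap('top','t4.png')['frame']
b=cv2.resize(b[160:300,200:320],(480,560));c=cv2.resize(c[95:225,205:310],(320,396))
b=cv2.resize(b,(257,300));c=cv2.resize(c,(243,300))
cv2.imwrite('pics/q4.png',np.vstack([np.hstack([cv2.resize(b,(256,280)),cv2.resize(c,(256,280))]),a[:320]])[:,:,::-1])"
```

```text
tcp tray [-23.8 -44.5] z 24.6 yaw -110.25 F tray [-2.2 -0.6] 6.1 w 30.9 t 9.225
```

View pics/q4.png

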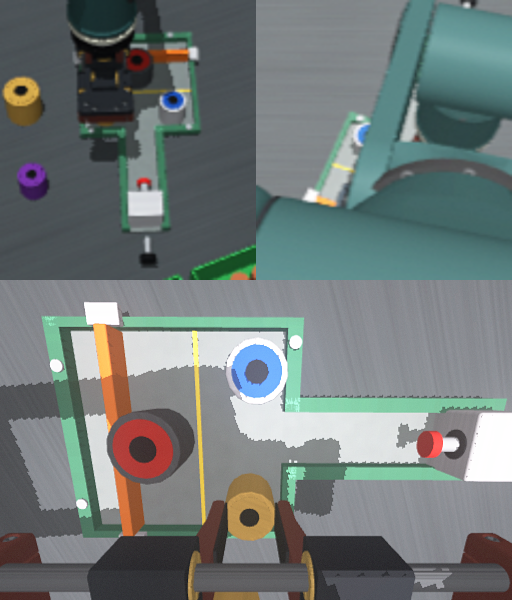

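```bash
python3 -m inch '[[0.25,[0,0,-0.003],0],[0.25,[0,0,-0.004],0],[0.25,[0,0,-0.004],0],[0.25,[0,0,-0.004],0]]' 8; python3 -c "
from m import *;st();print(sensors.sense()['grip_force'])"
```

```text
time_s: 9.88
eef_pos: [0.552, -0.0492, 0.0259]
ee_rot: [2.577, 1.796, -0.0]
contact_force: [0.2, -0.7, -0.0]
gripper_width: 0.251
grip_force: 0.0
tcp tray [-23.6 -44.6] z 25.9 yaw -110.26 F tray [ 0.5 -0.6] -0.0 w 22.1 t 9.875
0.0
```

```bash
python3 - <<'E'
from m import *
s=np.load('pics/w4.png.npz')
T=lambda u,v,z,s=s:(RT.T@(ray(s,u,v,z)[:2]*1e3-TO)).round(1)
print('old brass',T(249,237,.051),'alu',T(257,91,.051),'blk',T(142,168,.051),'rail corner',T(291,133,.018),T(291,184,.018),'tips',T(218,222,.024),T(283,222,.024))
s=snap('wrist','w5.png')
cv2.imwrite('pics/w5c.png',cv2.resize(s['frame'][20:320,120:420,::-1],(600,600)))
E
```

```text
old brass [-24.8 -45.9] alu [-20.3  44.8] blk [-90.6   0.3] rail corner [ 4.9 19.5] [  6.5 -18. ] tips [-48.5 -46.3] [  0.8 -46.2]
```

View pics/w5c.png

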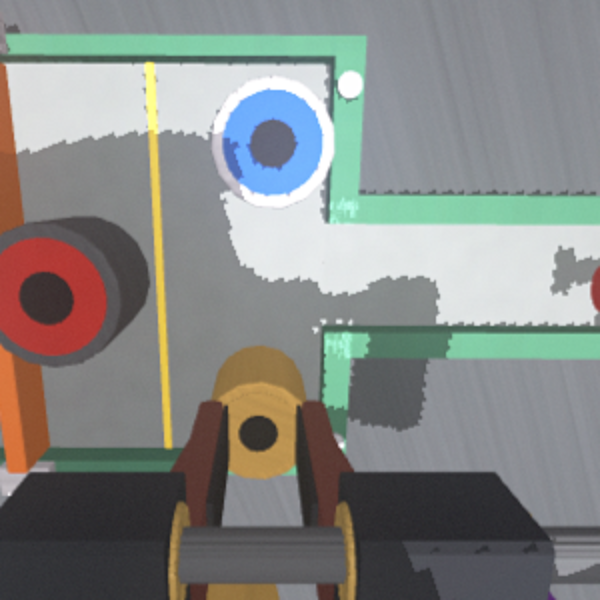

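```bash
python3 - <<'E'
from m import *
s=np.load('pics/w5.png.npz')
C=-s['R'].T@s['t'];print('cam tray',RT.T@(C[:2]*1e3-TO),C[2],s['cx'],s['cy'],s['vfov'])
T=lambda u,v,z:(RT.T@(ray(s,u/2+120,v/2+20,z)[:2]*1e3-TO)).round(1)
print('brass L/R',T(215,425,.051),T(305,425,.051),'alu',T(213,140,.051),T(333,140,.051))
print('fingers at z.025/.05/.08',[ (T(228,405,z),T(300,405,z)) for z in(.025,.05,.08)])
r=sensors.sense()
for x in(-11,11): # expected projections of finger inner tip corners
  for z in (.026,.06):
    for y in (-34.6,-54.6):
      p=RT@np.array([-23.6+x,y])+TO; u,v=proj(s,[p[0]/1e3,p[1]/1e3,z]); print(x,z,y,(u-120)*2,(v-20)*2)
E
```

```text
cam tray [-23.68671386  31.51733866] 0.21531612427654312 250.69588199111087 193.22417544123917 71.04123727412347
brass L/R [-39.  -43.3] [ -9.1 -43.3] alu [-37.5  45.4] [-3.2 45.4]
fingers at z.025/.05/.08 [(array([-36.2, -46.9]), array([ -8.9, -46.9])), (array([-34.6, -36.6]), array([-10.8, -36.6])), (array([-32.6, -24.2]), array([-13.1, -24.2]))]
-11 0.026 -34.6 231.7244158107598 375.3219680350311
-11 0.026 -54.6 232.45670968188426 424.7472114743956
-11 0.06 -34.6 225.9666254106944 411.3523232227554
-11 0.06 -54.6 227.02228882245316 468.9391549546204
11 0.026 -34.6 290.8265076196749 375.393572752449
11 0.026 -54.6 289.9588616207259 424.81380992064817
11 0.06 -34.6 296.5847058575971 411.4351329311081
11 0.06 -54.6 295.36817733803935 469.01505168926894
```

```bash
python3 - <<'E'
from m import *
for f,c,ax,zs,g in [('w1',(-27.4,.7),0,(.023,.04,.055),13.3),('w2',(-66.6,-1),0,(.168,.185,.2),26),('w3',(-24.5,-44.8),1,(.118,.135,.15),59.7)]:
  s=np.load(f'pics/{f}.png.npz')
  for z in zs:
    for o in (-10,10):
      q=[]
      for h in (-g/2,g/2):
        p=np.array(c)+((o,h) if ax==0 else (h,o)); w=RT@p+TO; q+=[round(k,0) for k in proj(s,[w[0]/1e3,w[1]/1e3,z])]
      print(f,z,o,q)
E
```

```text
w1 0.023 -10 [np.float64(242.0), np.float64(210.0), np.float64(260.0), np.float64(210.0)]
w1 0.023 10 [np.float64(242.0), np.float64(234.0), np.float64(260.0), np.float64(234.0)]
w1 0.04 -10 [np.float64(241.0), np.float64(218.0), np.float64(261.0), np.float64(218.0)]
w1 0.04 10 [np.float64(242.0), np.float64(245.0), np.float64(260.0), np.float64(245.0)]
w1 0.055 -10 [np.float64(240.0), np.float64(227.0), np.float64(262.0), np.float64(227.0)]
w1 0.055 10 [np.float64(241.0), np.float64(255.0), np.float64(261.0), np.float64(255.0)]
w2 0.168 -10 [np.float64(233.0), np.float64(208.0), np.float64(268.0), np.float64(208.0)]
w2 0.168 10 [np.float64(234.0), np.float64(233.0), np.float64(268.0), np.float64(233.0)]
w2 0.185 -10 [np.float64(232.0), np.float64(216.0), np.float64(270.0), np.float64(216.0)]
w2 0.185 10 [np.float64(232.0), np.float64(243.0), np.float64(269.0), np.float64(243.0)]
w2 0.2 -10 [np.float64(230.0), np.float64(225.0), np.float64(271.0), np.float64(225.0)]
w2 0.2 10 [np.float64(231.0), np.float64(253.0), np.float64(271.0), np.float64(253.0)]
w3 0.118 -10 [np.float64(212.0), np.float64(232.0), np.float64(290.0), np.float64(233.0)]
w3 0.118 10 [np.float64(211.0), np.float64(208.0), np.float64(291.0), np.float64(208.0)]
w3 0.135 -10 [np.float64(208.0), np.float64(242.0), np.float64(293.0), np.float64(243.0)]
w3 0.135 10 [np.float64(207.0), np.float64(216.0), np.float64(294.0), np.float64(216.0)]
w3 0.15 -10 [np.float64(205.0), np.float64(253.0), np.float64(296.0), np.float64(253.0)]
w3 0.15 10 [np.float64(203.0), np.float64(224.0), np.float64(298.0), np.float64(225.0)]
```

```bash
python3 -m inch '[[0.25,[0,0,-0.02],0],[0.68,[0,0,-0.03],0],[0.68,[0,0,-0.03],0],[0.68,[0,0,-0.03],0],[0.68,[0,0,-0.03],0],[0.68,[0,0,0],0],[0.68,[0,0,0.02],0],[0.68,[0,0,0.03],0],[0.68,[0,0,0.03],0],[0.68,[0,0,0.03],0]]' 8; python3 -c "
from m import *;st();print(sensors.sense()['grip_force'])"
```

```text
time_s: 11.18
eef_pos: [0.5522, -0.0493, 0.011]
ee_rot: [2.577, 1.796, 0.0]
contact_force: [0.3, -0.7, -0.2]
gripper_width: 0.681
grip_force: 0.0
tcp tray [-23.4 -44.6] z 11.0 yaw -110.26 F tray [ 0.5 -0.5] -0.2 w 60.0 t 11.175
0.0
```

```bash
python3 -m inch '[[0.68,[-0.001,-0.002,0.015],0],[0.68,[-0.001,-0.002,0.022],0],[0.68,[-0.001,-0.002,0.022],0],[0.68,[-0.001,-0.002,0.022],0],[0.45,[-0.001,-0.002,0.022],0],[0.35,[-0.001,-0.002,0.022],0],[0.35,[-0.001,-0.002,0.022],0],[0.35,[-0.001,-0.002,0.022],0],[0.35,[-0.001,-0.002,0.022],0]]' 6; python3 -c "
from m import *;st();print(sensors.sense()['grip_force'])
s=snap('wrist','w6.png')"
```

```text
time_s: 12.3
eef_pos: [0.5509, -0.0494, 0.0001]
ee_rot: [2.577, 1.796, -0.0]
contact_force: [1.1, -0.2, 1.4]
gripper_width: 0.405
grip_force: 6.0
tcp tray [-24.5 -45.1] z 0.1 yaw -110.26 F tray [1.1 0.2] 1.4 w 35.6 t 12.3
6.00008100271225
```

```bash
python3 -m inch '[[0.35,[0.01,0,0],0],[0.35,[0.024,0,0],0],[0.35,[0.038,0,0],0],[0.35,[0.052,0,0],0],[0.35,[0.066,0,0],0],[0.35,[0.08,0,0],0],[0.35,[0.088,0,0],0],[0.35,[0.091,0,0],0],[0.35,[0.091,0,0],0]]'; python3 -c "
from m import *;st();print(sensors.sense()['grip_force'])
s=snap('wrist','w7.png')
h=cv2.cvtColor(s['frame'],cv2.COLOR_RGB2HSV)
# lane walls: green columns along several u in the lane; print v-edges in tray coords (z=.018)
g=cv2.inRange(h,(50,60,30),(90,255,255))
for x in (15,25,35,45,55):
  out=[]
  for y in np.arange(-40,40,.5):
    w=RT@np.array([x,y])+TO;u,v=proj(s,[w[0]/1e3,w[1]/1e3,.018]);
    out.append('#' if 0<=v<384 and g[int(round(v)),int(round(u))] else '.')
  print(x,''.join(out))
b=cv2.inRange(h,(13,110,40),(28,255,255));n,l,stt,c=cv2.connectedComponentsWithStats(b)
for i in range(1,n):
  if stt[i,4]>80: print(stt[i],(RT.T@(ray(s,*c[i],.051)[:2]*1e3-TO)).round(1))
"
```

```text
time_s: 13.48
eef_pos: [0.5668, -0.0064, 0.0]
ee_rot: [-2.578, -1.796, -0.001]
contact_force: [-0.7, -0.5, 2.9]
gripper_width: 0.408
grip_force: 6.0
tcp tray [-24.5   0.7] z 0.0 yaw -110.27 F tray [-0.5 -0.7] 2.9 w 35.9 t 13.475
6.000125035643578
15 ........................................................................................................................###########################.............
25 ..........................................##########......................................................................#######################...............
35 ..........................................##########......................................................................#########################.............
45 ..........................................##########......................................................................#######################...............
55 ...........................................#########....................................................................###########################.............
[190 119  12 127 562] [-53.9  43.8]
[ 88 154  10  24 101] [-107.1   50.7]
[ 220  206   62   75 3233] [-24.6   7.2]
[178 271  15  55 415] [-64.8 -29.3]
[309 271  15  55 419] [ 16.  -29.7]
[ 125  339  303   17 3784] [  1.2 -67.7]
```

```bash
python3 -m inch '[[0.35,[0,0.008,0],0],[0.35,[0,0.02,0],0],[0.35,[0,0.032,0],0],[0.35,[0,0.044,0],0],[0.35,[0,0.05,0],0]]'; python3 -c "from m import *;st()"
```

```text
time_s: 14.15
eef_pos: [0.5887, -0.0148, -0.0001]
ee_rot: [-2.576, -1.794, 0.003]
contact_force: [-5.2, 0.9, 9.4]
gripper_width: 0.408
grip_force: 6.0
tcp tray [-1.2  0.5] z -0.1 yaw -110.29 F tray [-5.2 -1. ] 9.4 w 35.9 t 14.15
```

```bash
python3 -m inch '[[0.35,[0,0,-0.001],0],[0.35,[0,0,-0.001],0],[0.35,[0,0,-0.001],0]]'; cat > bh.py <<'E'
from m import *
def brass(f,zt=.051):
    st(); s=snap('wrist',f); r=sensors.sense(); h=cv2.cvtColor(s['frame'],cv2.COLOR_RGB2HSV)
    c=RT@(RT.T@(r['eef_pos'][:2]*1e3-TO))+TO; u,v=proj(s,[c[0]/1e3,c[1]/1e3,zt])
    d=cv2.inRange(h,(0,0,0),(180,255,60)); n,l,q,ce=cv2.connectedComponentsWithStats(d)
    for i in range(1,n):
        if 20<q[i,4]<800 and np.hypot(*(ce[i]-(u,v)))<45: print('hole',q[i],(RT.T@(ray(s,*ce[i],zt)[:2]*1e3-TO)).round(1))
    b=cv2.inRange(h,(13,110,40),(28,255,255));n,l,q,ce=cv2.connectedComponentsWithStats(b)
    for i in range(1,n):
        if q[i,4]>1000 and q[i,1]<320:
            ys,xs=np.where(l==i); print('blob',q[i]); 
            for yy in range(q[i,1],q[i,1]+q[i,3],8): print(yy,xs[ys==yy].min(),xs[ys==yy].max(),end='; ')
    print(); return s
E
python3 -c "
from bh import *; brass('w8.png')"
```

```text
time_s: 14.52
eef_pos: [0.5897, -0.0152, 0.0001]
ee_rot: [-2.577, -1.796, 0.001]
contact_force: [0.7, 0.2, -1.6]
gripper_width: 0.409
grip_force: 6.0
tcp tray [-0.1  0.4] z 0.1 yaw -110.26 F tray [0.6 0.5] -1.6 w 35.9 t 14.525
hole [209 223  14  60 335] [-20.   -4.2]
hole [281 242  13  41 270] [20.8 -7.4]
blob [ 220  203   62   78 3411]
203 245 251; 211 232 270; 219 228 274; 227 226 276; 235 224 278; 243 222 280; 251 220 281; 259 221 281; 267 225 276; 275 233 268;
```

```bash
python3 -m inch '[[0.35,[0,0.006,0.0004],0],[0.35,[0,0.012,0.0004],0],[0.35,[0,0.018,0.0004],0],[0.35,[0,0.024,0.0004],0],[0.35,[0,0.03,0.0004],0],[0.35,[0,0.036,0.0004],0],[0.35,[0,0.036,0.0004],0],[0.35,[0,0.036,0.0004],0]]'; python3 -c "from m import *;st()"
```

```text
time_s: 15.58
eef_pos: [0.6068, -0.0216, 0.0002]
ee_rot: [-2.577, -1.796, 0.0]
contact_force: [0.8, 0.1, -3.0]
gripper_width: 0.409
grip_force: 6.0
tcp tray [18.2  0.4] z 0.2 yaw -110.25 F tray [0.7 0.4] -3.0 w 36.0 t 15.575
```

```bash
python3 -m inch '[[0.35,[0,0,0.001],0],[0.35,[0,0,0.001],0],[0.5,[0,0,0.001],0],[0.5,[0,0,0.001],0],[0.5,[0,0,0.001],0],[0.5,[0,0,-0.03],0],[0.5,[0,0,-0.09],0],[0.5,[0,0,-0.12],0]]'
python3 -m inch '[[0.15,[0,-0.03,0],-0.08],[0.15,[0,-0.085,0],-0.17],[0.15,[0,-0.085,0],-0.25],[0.15,[0,-0.085,0],-0.33],[0.15,[0,-0.085,0],-0.42],[0.15,[0,-0.085,0],-0.5],[0.15,[0,-0.085,0],-0.59],[0.15,[0,-0.085,0],-0.67],[0.15,[0,-0.085,0],-0.75],[0.15,[0,-0.085,0],-0.75]]'; python3 -c "
from bh import *; st(); s=snap('wrist','w9.png')
h=cv2.cvtColor(s['frame'],cv2.COLOR_RGB2HSV)
b=cv2.inRange(h,(13,110,40),(28,255,255));n,l,q,ce=cv2.connectedComponentsWithStats(b)
for i in range(1,n):
  if q[i,4]>150: print(q[i],(RT.T@(ray(s,*ce[i],.051)[:2]*1e3-TO)).round(1))"
```

```text
time_s: 16.58
eef_pos: [0.6083, -0.0217, 0.0626]
ee_rot: [2.576, 1.795, 0.003]
contact_force: [-1.0, 0.0, -0.4]
gripper_width: 0.5
grip_force: 0.0
time_s: 17.82
eef_pos: [0.5672, -0.0069, 0.0607]
ee_rot: [0.555, 3.092, -0.0]
contact_force: [0.5, 0.3, -0.1]
gripper_width: 0.15
grip_force: 0.0
tcp tray [-24.    0.4] z 60.7 yaw -20.34 F tray [0.3 0.4] -0.1 w 13.2 t 17.825
[156  87  43  11 440] [-115.7  -51. ]
[230  87  64  11 429] [-116.2    3. ]
[261 156  73   4 213] [-69.8  35. ]
[   9  159  103   72 4789] [ -43.5 -145.8]
[239 224  25  57 915] [7.3 0.3]
[221 271   8  55 265] [ 52.2 -23.2]
[273 271   9  55 274] [52.4 23.9]
[  79  339  303   17 3788] [107.3  -3.1]
```

```bash
python3 -m inch '[[0.15,[0,0,0.06],0],[0.15,[0,0,0.11],0],[0.15,[0,0,0.127],0],[0.15,[0,0,0.127],0],[0.15,[0,0,0.127],0],[0.15,[-0.012,0,0.127],0],[0.15,[-0.022,0,0.127],0],[0.15,[-0.028,0,0.127],0],[0.15,[-0.034,0,0.127],0],[0.15,[-0.04,0,0.127],0]]'; python3 -c "from m import *;st()"
```

```text
time_s: 19.12
eef_pos: [0.5854, -0.0137, -0.0033]
ee_rot: [-0.552, -3.092, 0.0]
contact_force: [-1.0, 0.4, 1.4]
gripper_width: 0.153
grip_force: 0.9
tcp tray [-4.6  0.3] z -3.3 yaw -20.26 F tray [-1.  0.] 1.4 w 13.5 t 19.125
```

Pushing; continue to x≈30.

```bash
python3 -m inch '[[0.15,[-0.008,0,0],0],[0.15,[-0.016,0,0],0],[0.15,[-0.024,0,0],0],[0.15,[-0.032,0,0],0],[0.15,[-0.04,0,0],0],[0.15,[-0.048,0,0],0],[0.15,[-0.056,0,0],0],[0.15,[-0.062,0,0],0]]'; python3 -c "
from bh import *; st(); s=snap('wrist','w10.png')
h=cv2.cvtColor(s['frame'],cv2.COLOR_RGB2HSV)
for nm,lo,hi in (('br',(13,110,40),(28,255,255)),('red',(0,150,60),(8,255,255))):
 b=cv2.inRange(h,lo,hi);n,l,q,ce=cv2.connectedComponentsWithStats(b)
 for i in range(1,n):
  if q[i,4]>60: print(nm,q[i],(RT.T@(ray(s,*ce[i],.045)[:2]*1e3-TO)).round(1))"
```

```text
time_s: 20.12
eef_pos: [0.6153, -0.0246, -0.0033]
ee_rot: [0.553, 3.093, -0.0]
contact_force: [-0.6, 0.4, 0.5]
gripper_width: 0.151
grip_force: 0.6
tcp tray [27.2  0.4] z -3.3 yaw -20.26 F tray [-0.6  0.2] 0.5 w 13.3 t 20.125
br [181  89  45   6 225] [-60.4 -23. ]
br [288  90  83   5 387] [-60.   39.9]
br [   0   92   55   80 3373] [ -40.5 -116.7]
br [239 239  25  44 951] [34.1  0.4]
br [221 271   8  55 268] [ 59.3 -16.3]
br [273 271   9  55 280] [59.4 17.2]
br [233 311  37  12 297] [72.  -0.1]
br [  79  339  303   17 3777] [98.2 -2. ]
red [ 208    0   84   64 3258] [-86.6  -0.2]
red [238 323  26  23 528] [86.4  0.1]
```

```bash
python3 -m inch '[[0.15,[-0.004,0,0],0],[0.15,[-0.008,0,0],0],[0.15,[-0.012,0,0],0],[0.15,[-0.016,0,0],0],[0.15,[-0.018,0,0],0],[0.15,[-0.018,0,0],0]]'; python3 -c "from m import *;st()"
```

```text
time_s: 20.92
eef_pos: [0.6236, -0.0277, -0.0032]
ee_rot: [0.552, 3.092, -0.0]
contact_force: [0.2, 0.5, -1.7]
gripper_width: 0.151
grip_force: 0.3
tcp tray [36.1  0.5] z -3.2 yaw -20.26 F tray [0.  0.6] -1.7 w 13.3 t 20.925
```

```bash
python3 -m inch '[[0.15,[-0.002,0,0],0],[0.15,[-0.004,0,0],0],[0.15,[-0.006,0,0],0],[0.15,[-0.008,0,0],0],[0.15,[-0.008,0,0],0]]'; python3 -c "from m import *;st()"
python3 -m inch '[[0.15,[-0.002,0,0],0],[0.15,[-0.004,0,0],0],[0.15,[-0.004,0,0],0]]'; python3 -c "from m import *;st()"
```

```text
time_s: 21.55
eef_pos: [0.6273, -0.0291, -0.0032]
ee_rot: [0.553, 3.092, -0.0]
contact_force: [-0.7, -0.0, 0.4]
gripper_width: 0.147
grip_force: 0.4
tcp tray [40.1  0.5] z -3.2 yaw -20.26 F tray [-0.7 -0.3] 0.4 w 12.9 t 21.55
time_s: 21.92
eef_pos: [0.6292, -0.0298, -0.0032]
ee_rot: [0.552, 3.092, -0.0]
contact_force: [-0.7, 0.2, -0.3]
gripper_width: 0.151
grip_force: 0.4
tcp tray [42.1  0.4] z -3.2 yaw -20.26 F tray [-0.7 -0.1] -0.3 w 13.3 t 21.925
```

```bash
for i in 1; do python3 -m inch '[[0.15,[-0.002,0,0],0],[0.15,[-0.004,0,0],0],[0.15,[-0.004,0,0],0]]' >/dev/null; python3 -c "from m import *;st()"; done
python3 -m inch '[[0.15,[-0.0015,0,0],0],[0.15,[-0.003,0,0],0],[0.15,[-0.003,0,0],0]]' > /dev/null; python3 -c "from m import *;st()"
```

```text
tcp tray [44.   0.5] z -3.2 yaw -20.26 F tray [ 0.2 -0.3] -0.1 w 12.9 t 22.3
tcp tray [45.5  0.4] z -3.2 yaw -20.26 F tray [-1.4 -0.8] -0.4 w 12.9 t 22.675
```

```bash
python3 -m inch '[[0.15,[-0.001,0,0],0],[0.15,[-0.002,0,0],0],[0.15,[-0.002,0,0],0]]' >/dev/null; python3 -c "from m import *;st()"
python3 -m inch '[[0.15,[-0.001,0,0],0],[0.15,[-0.002,0,0],0],[0.15,[-0.002,0,0],0]]' > /dev/null; python3 -c "from m import *;st()"
```

```text
tcp tray [46.5  0.5] z -3.2 yaw -20.26 F tray [-0.4  0.5] -0.6 w 12.9 t 23.05
tcp tray [47.5  0.4] z -3.2 yaw -20.26 F tray [-0.7 -0.1] -0.7 w 13.3 t 23.425
```

```bash
python3 -m inch '[[0.15,[-0.001,0,0],0],[0.15,[-0.002,0,0],0],[0.15,[-0.002,0,0],0]]' >/dev/null; python3 -c "from m import *;st()"
python3 -m inch '[[0.15,[-0.001,0,0],0],[0.15,[-0.002,0,0],0],[0.15,[-0.002,0,0],0]]' > /dev/null; python3 -c "
from bh import *; st(); s=snap('wrist','w11.png')
h=cv2.cvtColor(s['frame'],cv2.COLOR_RGB2HSV)
for nm,lo,hi in (('br',(13,110,40),(28,255,255)),('red',(0,150,60),(8,255,255))):
 b=cv2.inRange(h,lo,hi);n,l,q,ce=cv2.connectedComponentsWithStats(b)
 for i in range(1,n):
  if q[i,4]>60: print(nm,q[i],(RT.T@(ray(s,*ce[i],.045)[:2]*1e3-TO)).round(1))"
```

```text
tcp tray [48.5  0.5] z -3.2 yaw -20.26 F tray [-1.3  0.1] -1.1 w 13.1 t 23.8
tcp tray [48.6  0.4] z -3.3 yaw -20.25 F tray [-4.3 -0.1] 2.2 w 13.4 t 24.175
br [175  51  43   6 250] [-55.7 -25.7]
br [346  52  29   6 156] [-55.5  52.2]
br [   0   55   48   81 3006] [ -35.6 -114.3]
br [239 239  25  44 952] [55.5  0.4]
br [221 271   8  55 266] [ 80.4 -16.2]
br [273 271   9  55 274] [80.6 17.2]
br [233 311  37  12 273] [93.2  0.2]
br [  79  339  303   17 3778] [119.5  -2. ]
red [225   0  50  10 346] [-76.3  -0.2]
```

```bash
python3 -m inch '[[0.15,[-0.001,0,0],0],[0.15,[-0.002,0,0],0],[0.15,[-0.003,0,0],0],[0.15,[-0.003,0,0],0]]' >/dev/null; python3 -c "from m import *;st()"
```

```text
tcp tray [49.2  0.4] z -3.4 yaw -20.26 F tray [-6.7 -0.2] 4.9 w 13.1 t 24.725
```

```bash
python3 -m inch '[[0.15,[-0.001,0,0],0],[0.15,[-0.002,0,0],0],[0.15,[-0.003,0,0],0],[0.15,[-0.004,0,0],0],[0.15,[-0.004,0,0],0]]' >/dev/null; python3 -c "from m import *;st()"; python3 -m inch '[[0.15,[0,0,0],0],[0.15,[0,0,0],0]]' >/dev/null; python3 -c "from m import *;st()"
```

```text
tcp tray [49.7  0.3] z -3.4 yaw -20.25 F tray [-8.9 -0.3] 6.8 w 13.1 t 25.35
tcp tray [49.7  0.3] z -3.5 yaw -20.25 F tray [-9.5  0.5] 7.9 w 13.2 t 25.6
```

```bash
python3 -m inch '[[0.15,[-0.001,0,0],0],[0.15,[-0.002,0,0],0],[0.15,[-0.003,0,0],0],[0.15,[-0.004,0,0],0],[0.15,[-0.004,0,0],0],[0.15,[-0.004,0,0],0],[0.15,[-0.004,0,0],0]]' >/dev/null; python3 -c "from m import *;st()"
```

```text
tcp tray [50.2  0.3] z -3.5 yaw -20.25 F tray [-12.    0.4] 10.1 w 13.5 t 26.475
```

```bash
python3 -m inch '[[0.15,[0,0,0],0],[0.15,[0,0,0],0],[0.15,[0,0,0],0],[0.15,[0,0,0],0],[0.15,[0,0,0],0],[0.15,[0,0,0],0]]' >/dev/null; python3 -c "from m import *;st()"
python3 -m inch '[[0.15,[0.004,0,0],0],[0.15,[0.008,0,0],0],[0.15,[0.012,0,0],0],[0.15,[0.016,0,0],0],[0.15,[0.024,0,0],0],[0.15,[0.04,0,0],0],[0.15,[0.06,0,0],0],[0.15,[0.06,0,-0.05],0],[0.15,[0.06,0,-0.15],0],[0.15,[0.06,0,-0.25],0]]' >/dev/null
python3 -m inch '[[0.15,[0.1,0,-0.1],0],[0.15,[0.15,0,-0.2],0],[0.15,[0.2,0,-0.2],0],[0.15,[0.2,0,-0.2],0],[0.15,[0.2,0,-0.2],0]]' >/dev/null
python3 -c "
from bh import *; st(); s=snap('wrist','w12.png')
h=cv2.cvtColor(s['frame'],cv2.COLOR_RGB2HSV)
for nm,lo,hi in (('br',(13,110,40),(28,255,255)),('red',(0,150,60),(8,255,255)),('blue',(100,150,60),(125,255,255))):
 b=cv2.inRange(h,lo,hi);n,l,q,ce=cv2.connectedComponentsWithStats(b)
 for i in range(1,n):
  if q[i,4]>40: print(nm,q[i],(RT.T@(ray(s,*ce[i],.051)[:2]*1e3-TO)).round(1))"
```

```text
tcp tray [50.2  0.3] z -3.5 yaw -20.25 F tray [-13.1   1. ] 10.7 w 12.8 t 27.225
tcp tray [-74.9   0.3] z 221.2 yaw -20.25 F tray [0.6 0. ] -0.2 w 13.1 t 29.1
br [225 138  10   6  53] [-119.2  -28.3]
br [121 176  46  41 914] [ -45.8 -146.4]
br [239 248  24  33 579] [63.8 -0.2]
br [221 271   8  55 258] [124.4 -42.4]
br [273 271   9  55 271] [125.3  42.9]
br [ 49 311  29  28 289] [ 165.8 -298.2]
br [  79  339  303   17 3780] [223.7  -6. ]
br [425 339  22  18 294] [221.8 309. ]
red [238 150  26  26 400] [-90.5  -0. ]
blue [273 203  19  17  98] [-17.8  48.8]
blue [  0 225  19  28 169] [  23.7 -353.5]
```

```bash
python3 -c "
from bh import *
s0=dict(np.load('pics/scene0.png.npz'));s=snap('scene','s12.png')
for k,q0 in (('before',s0),('after',s)):
 h=cv2.cvtColor(q0['frame'],cv2.COLOR_RGB2HSV)
 for nm,lo,hi in (('br',(13,110,40),(26,255,255)),('red',(0,150,60),(6,255,255)),('blue',(100,120,60),(125,255,255))):
  b=cv2.inRange(h,lo,hi);b[:170]=0;b[285:]=0;b[:,:228]=0;b[:,310:]=0;n,l,q,ce=cv2.connectedComponentsWithStats(b)
  for i in range(1,n):
   if q[i,4]>12: print(k,nm,q[i],(RT.T@(ray(q0,*ce[i],.051)[:2]*1e3-TO)).round(1))"
```

```text
before br [239 205  23  18 204] [-16.  -45.3]
before br [268 205   7   2  13] [-35.9  18.9]
before red [259 207  13  12  98] [-13.2   0.5]
before red [264 249   7   4  14] [102.5  -1.4]
before blue [276 206  10   8  55] [-21.2  44.6]
after br [256 205  22   2  27] [-36.    6.8]
after br [240 206  13   2  17] [-36.6 -55.5]
after br [261 236  13  17 158] [82.3 -0.2]
after red [258 185  12  11  79] [-90.2  -0.3]
after red [264 249   7   4  18] [102.5  -1.2]
after blue [276 206  10   8  54] [-21.   44.5]
```

```bash
python3 -c "
from bench import order;print(order.finish_job())"
```

```text
the job is handed in; nothing more can be done
None
```

The job is handed in: the oversize plug's front edge is about 2 mm or more behind the yellow line, and the brass plug was pressed on the nose for over half a second with 12–13 N at the wrist, an estimated 10 N at the nose, then left there; the aluminium plug has not moved.

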